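# Show the apprentice the next carving and its gouge

## Task

Call the apprentice and show the next job: press the red call button fully down with the fingertips and let it spring back, then point straight down at the carved rabbit (long ears, red scarf) with the fingertips two to four centimetres above its ears, and stay there for two seconds. Then point in the same way at the handle of the gouge with the green end, stay there for two seconds, and finish still pointing at it. Do not touch or move any figure, tool or other thing on the bench besides the button, and pass well above (at least 10 cm) the other figures and gouges so that you do not point at a wrong one.

Things in the scene. Friction and masses are not known exactly. Their poses are not given: they have to be found in the camera images.
- call (a joint): Travel of the red call button, m: 0 up, 0.006 fully down. A spring brings it back up; fully down takes about 5 N.
- call_top (a point): Centre of the top face of the red round call button (40 mm across) in its black housing, fixed to the bench; pressed straight down. With the button up it is 22 mm above the bench; the housing (56 mm across) is 12 mm high.
- plank: Fixed dark wooden plank, 120 x 400 x 18 mm (x, y, z), carrying four carved figures in a row in any order, about 96 mm apart. Origin: centre of its underside, on the bench.
- mat: Fixed grey mat, 270 x 220 x 4 mm, carrying three gouges side by side in any order, about 68 mm apart. Origin: centre of its underside.
- rabbit: Carved rabbit, 101 mm tall, with a red scarf and two long upright ears, the only one with long ears. Loose, of pale wood, base about 50 mm across, about 70 g, standing on the plank and facing roughly +x. Origin: centre of its underside, z up.
- rabbit_top (a point): Point on the rabbit's upright axis at the height of its top, 101 mm above its underside (between the ear tips).
- bear: Carved bear, 86 mm tall, with a blue scarf and two small round ears. Loose, of pale wood, base about 50 mm across, about 70 g, standing on the plank and facing roughly +x. Origin: centre of its underside, z up.
- bear_top (a point): Point on the bear's upright axis at the height of its top, 86 mm above its underside.
- pig: Carved pig, 54 mm tall, with a plump body on four legs, round snout, no scarf. Loose, of pale wood, base about 50 mm across, about 70 g, standing on the plank and facing roughly +x. Origin: centre of its underside, z up.
- pig_top (a point): Point on the pig's upright axis at the height of its top, 54 mm above its underside.
- duck: Carved duck, 71 mm tall, with a yellow scarf and an orange bill. Loose, of pale wood, base about 50 mm across, about 70 g, standing on the plank and facing roughly +x. Origin: centre of its underside, z up.
- duck_top (a point): Point on the duck's upright axis at the height of its top, 71 mm above its underside.
- gouge_green: Carving gouge lying flat on the mat, loose, about 80 g and 210 mm long: square brown wooden handle 24 x 24 x 115 mm whose butt end (last 30 mm, towards the gouge's -x) is painted green, and a thin steel blade towards its +x. Origin: on its underside, 47 mm in front of the handle's middle; z up.
- gouge_green_handle (a point): On the top face of the handle of the green-ended gouge, at the middle of its length; axes as the gouge's.
- gouge_blue: Carving gouge lying flat on the mat, loose, about 80 g and 210 mm long: square brown wooden handle 24 x 24 x 115 mm whose butt end (last 30 mm, towards the gouge's -x) is painted blue, and a thin steel blade towards its +x. Origin: on its underside, 47 mm in front of the handle's middle; z up.
- gouge_blue_handle (a point): On the top face of the handle of the blue-ended gouge, at the middle of its length; axes as the gouge's.
- gouge_yellow: Carving gouge lying flat on the mat, loose, about 80 g and 210 mm long: square brown wooden handle 24 x 24 x 115 mm whose butt end (last 30 mm, towards the gouge's -x) is painted yellow, and a thin steel blade towards its +x. Origin: on its underside, 47 mm in front of the handle's middle; z up.
- gouge_yellow_handle (a point): On the top face of the handle of the yellow-ended gouge, at the middle of its length; axes as the gouge's.
- mallet: Loose dark wooden mallet standing on its round head, 80 mm across, 210 mm tall, beyond the work. Origin: centre of its underside. Bystander.
- blank: Loose block of pale wood, 60 x 60 x 90 mm, standing beyond the work. Origin: centre of its underside. Bystander.

How it is judged:
By the outcome, as a careful person would: the job done as asked, in the order asked, and still so for the second after the job is handed in, with the robot touching nothing.
It also fails if it takes over 56 s, if anything falls off the work surface, if the arm or the gripper's body presses on something with over 40 N, if the wrist force passes 120 N, or if a joint passes its speed limit or range.

## Robot

A 6-joint arm with a two-finger parallel gripper is mounted at the origin on the work surface. World frame = base frame: x ahead of the robot, y to its left, z up, the work surface at z = 0. Lengths are in m, angles in rad, forces in N, time in s.
With the tool pointing down it reaches from about 0.425 to 0.95 m from the base axis. Payload 3.5 kg.
Tool frame: the origin (TCP) lies between the finger pads, 19 mm behind the fingertips; this is the grasp point; z points along the fingers, y is the line along which they close (so a half turn about z gives the same grasp; the last joint's range is limited). The gripper opens to 85 mm and grips with 20 to 120 N. Pads are 22 mm wide; open, the fingers measure 114 mm over their backs; the gripper's body (76 mm by 85 mm) begins 54 mm behind the grasp point. The pads swing forward as they close: fully open they stand 13 mm farther back than shut.
Start: joints at [0.993, 0.286, 1.577, -0, 1.279, -0.15], TCP at [0.28, 0.614, 0.25] pointing down, gripper open.
Joint ranges: [-2.77, 2.77], [-0.9, 2.22], [0.21, 2.48], [-1.53, 4.67], [0.24, 2.81], [-2.84, 2.84]. Speed limits (rad/s): [2.79, 2.79, 3.14, 3.14, 3.14, 3.14].

## Interface

Orientations are given as a unit quaternion [x, y, z, w].
In Python, from plant import ctrl gives the robot as it stands. The module is installed in compiled form; this text tells all that it offers.
- The arm moves only by the shell command python3 -m inch 'ROWS' [FORCE]. ROWS is JSON, a list of rows, each a list of 5 numbers: the closure, from 0 (fully open) to 1 (shut), then the shift along the tool's x, y, z in m, then the turn about the tool's z in degrees. A call has 1 to 5 rows; each row is the pose to reach, as a shift and turn from the pose commanded when the call began, along the tool's axes at that moment; what a row does not reach only later rows make up. A row lasts 1/12 s, in which the tool goes at most 41.7 mm and 7.16 degrees, less where a joint would pass 70% of its speed; a pose out of reach is approached as far as the arm can. A call with a gripper value outside its range is refused whole. The fingers move at their own pace and stop on an object; FORCE is the grip in N (left out, the last holds). Time passes only in rows, so rows that repeat a pose let the fingers close. It gives the time, the measured TCP pose, the force, the opening and the grip force at its end, in the units of the state.
- ctrl.get_state(): the state, without advancing time (a new reading comes with each control period).
- ctrl.read_camera(name): name is "side" or "top" or "wrist"; returns a dict with "pixels" (480x640x3 uint8, red, green, blue), "depth" (480x640 float32, m along the optical axis (not along the pixel's ray), 0 where there is no reading), "fx", "fy", "cx", "cy" (pixels), "xyz" and "rotation" of the camera in the world; the wrist camera has in their place "mount" (4x4, takes a point from camera to tool coordinates, whose origin is the TCP and whose axes are the flange's). Camera axes: x right, y down, z forward; pixel columns grow to the right and rows downward; lengths in m; the calibration is good to about 2 mm. A picture is of the moment at which its call begins: read the wrist's pose just before it.
- ctrl.sign_off(): hands the job in; it is judged then, once.
Trained networks look in a picture, given as the dict that the camera call returned (one of the last four; its "shot" number tells which), for a name from the list of things; names that differ only in an ending like _2 or _b are one class to them, and where a whole thing is asked for, a point or a joint stands for the part that bears it (a point fixed in the world has none). Each returns a list of dicts, best first, with "score" (0 to 1); they miss things now and then, are a little off and sometimes report something else, mostly with a low value. They report only what shows in the picture. A call takes as long as a camera call.
- ctrl.spot_in(query, picture): "at" ([column, row] in pixels, amid what is visible of it).
- ctrl.tip_of(query, picture): "at" ([column, row] in pixels: a listed point, or the origin of a listed thing).
The state is a dict: "time": time; "qpos": joint angles; "dq": joint speeds; "joint_efforts": joint torques, N m; "eef_pos": TCP position; "tcp_rot": TCP orientation; "contact_force": force on the tool from outside, world axes, zero at the start; "wrist_torque": the same for the moment, N m; "opening": opening from 0.0 (shut) to 1.0 (fully open); "finger_force": force on a finger pad.
Only numpy, scipy, OpenCV 4.12 (cv2) and the standard library are available. Lean on these libraries where they do the work, as an engineer would, in place of code of your own. Each camera call takes 0.05 s, during which the arm holds its last target. There are 200 camera calls.

## Working session

There is one attempt and no reset: what is moved stays moved. The work goes in short steps, Python scripts to look and compute and a shell command to move; the robot and the scene stay as the last step left them, time stands still between calls to the robot, and variables do not carry over. Pictures are saved under pics/ and viewed, at most 10 in all, crops included, and the job is handed in when it is done.

```bash
mkdir -p pics
cat > h.py <<'E'
import numpy as np, cv2
from plant import ctrl
from scipy.spatial.transform import Rotation as R
def world(p,at,s=None,win=2):
    u,v=at; iu,iv=int(round(u)),int(round(v))
    d=p["depth"][max(iv-win,0):iv+win+1,max(iu-win,0):iu+win+1]; d=d[d>0]
    z=float(np.median(d)) if d.size else 0
    c=np.array([(u-p["cx"])/p["fx"]*z,(v-p["cy"])/p["fy"]*z,z])
    if "mount" in p:
        m=np.array(p["mount"]); c=m[:3,:3]@c+m[:3,3]
        return R.from_quat(s["tcp_rot"]).as_matrix()@c+s["eef_pos"]
    rot=np.array(p["rotation"]); rot=rot if rot.shape==(3,3) else R.from_quat(rot).as_matrix()
    return rot@c+np.array(p["xyz"])
E
python3 - <<'E'
from h import *
s=ctrl.get_state(); print(s["time"],s["eef_pos"],R.from_quat(s["tcp_rot"]).as_matrix().round(3).tolist(),s["opening"])
for n in("top","side"):
    p=ctrl.read_camera(n); cv2.imwrite(f"pics/{n}1.png",p["pixels"][:,:,::-1]); print(n,np.array(p["xyz"]).round(3))
    for q in("call_top","rabbit_top","bear_top","pig_top","duck_top","gouge_green_handle","gouge_blue_handle","gouge_yellow_handle","mallet","blank"):
        for r in ctrl.tip_of(q,p)[:2]:
            print(q,round(r["score"],2),np.round(r["at"]),world(p,r["at"]).round(3))
E
```

```text
0.0 [0.27968051 0.6136575  0.24861461] [[-0.91, 0.415, -0.001], [0.415, 0.91, -0.002], [0.0, -0.002, -1.0]] 1.001520582243887
top [ 0.314 -0.029  1.277]
call_top 0.71 [307. 181.] [0.738 0.065 0.088]
call_top 0.47 [189. 331.] [0.36  0.296 0.022]
rabbit_top 0.77 [218. 244.] [0.56  0.245 0.095]
rabbit_top 0.69 [424. 291.] [ 0.521 -0.243  0.028]
bear_top 0.7 [190. 332.] [0.357 0.291 0.022]
bear_top 0.68 [296. 244.] [0.582 0.069 0.095]
pig_top 0.95 [262. 249.] [0.566 0.149 0.071]
pig_top 0.65 [421. 290.] [ 0.522 -0.236  0.023]
duck_top 0.67 [175. 244.] [0.55  0.346 0.087]
gouge_green_handle 0.89 [396. 303.] [ 0.485 -0.178  0.028]
gouge_blue_handle 0.88 [450. 314.] [ 0.473 -0.308  0.027]
gouge_yellow_handle 0.8 [421. 309.] [ 0.478 -0.239  0.027]
gouge_yellow_handle 0.17 [423. 293.] [ 0.515 -0.242  0.027]
mallet 0.73 [396. 186.] [ 0.75  -0.146  0.09 ]
blank 0.68 [305. 183.] [0.735 0.068 0.085]
side [ 0.037 -0.629  0.913]
call_top 0.58 [182. 251.] [0.35  0.301 0.023]
rabbit_top 0.82 [256. 199.] [0.629 0.373 0.001]
rabbit_top 0.61 [430. 268.] [ 0.76  -0.175  0.043]
bear_top 0.89 [310. 236.] [0.581 0.059 0.097]
pig_top 0.6 [285. 226.] [0.575 0.155 0.071]
duck_top 0.63 [233. 190.] [0.604 0.451 0.001]
gouge_green_handle 0.81 [346. 337.] [ 0.479 -0.179  0.029]
gouge_blue_handle 0.76 [389. 377.] [ 0.476 -0.308  0.027]
gouge_blue_handle 0.38 [370. 355.] [ 0.485 -0.245  0.028]
gouge_yellow_handle 0.65 [372. 353.] [ 0.491 -0.245  0.028]
mallet 0.63 [427. 270.] [ 0.756 -0.17   0.034]
blank 0.98 [362. 229.] [0.744 0.044 0.033]
```

View pics/top1.png

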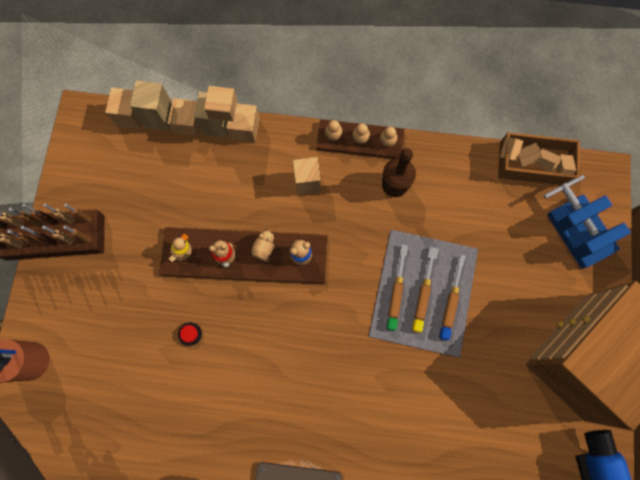

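View pics/side1.png

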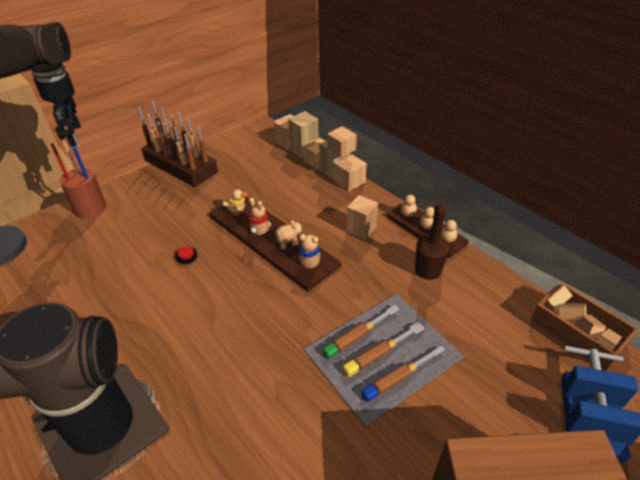

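The top view shows the button at (189,334), with duck, rabbit, pig and bear at (180,248), (223,252), (263,246) and (301,251). The green gouge's handle is at (397,303), left of yellow and blue. The side view shows the same order. I'll move above the button at the current height, with the gripper shut.

```bash
python3 -m inch '[[1,-0.12,-0.15,0,0],[1,-0.12,-0.15,0,0],[1,-0.12,-0.15,0,0],[1,-0.12,-0.15,0,0],[1,-0.12,-0.15,0,0]]' 30; python3 -m inch '[[1,-0.085,-0.106,0,0],[1,-0.085,-0.106,0,0],[1,-0.085,-0.106,0,0],[1,-0.085,-0.106,0,0],[1,-0.085,-0.106,0,0]]'
python3 - <<'E'
from h import *
s=ctrl.get_state(); p=ctrl.read_camera("wrist"); cv2.imwrite("pics/w1.png",p["pixels"][:,:,::-1])
print(s["time"],s["eef_pos"],s["opening"],s["contact_force"],np.round(p["mount"],3).tolist())
for q in("call_top","rabbit_top","duck_top"):
    for r in ctrl.tip_of(q,p)[:2]: print(q,round(r["score"],2),np.round(r["at"]),world(p,r["at"],s).round(4))
im=p["pixels"].astype(int); m=(im[...,0]>120)&(im[...,1]<50)&(im[...,2]<50)
n,l,st,c=cv2.connectedComponentsWithStats(m.astype(np.uint8))
for i in range(1,n):
    if st[i,4]>150: print(st[i],c[i],world(p,c[i],s).round(4))
E
```

```text
time: 1.52
eef_pos: [0.3272, 0.425, 0.2498]
tcp_rot: [0.213, 0.977, -0.001, 0.0]
contact_force: [1.0, -0.2, -0.1]
opening: 0.295
finger_force: 0.0
time: 1.93
eef_pos: [0.361, 0.2941, 0.2504]
tcp_rot: [0.214, 0.977, 0.0, 0.0]
contact_force: [0.6, 0.2, -0.4]
opening: -0.0
finger_force: 0.0
1.9333 [0.36102512 0.29411046 0.25036121] -0.00036751409597717526 [ 0.63755907  0.24024331 -0.41924702] [[-0.0, -0.964, -0.266, 0.068], [1.0, -0.0, 0.0, -0.0], [-0.0, -0.266, 0.964, -0.125], [0.0, 0.0, 0.0, 1.0]]
call_top 0.91 [321. 206.] [0.3579 0.2959 0.0231]
[ 300  180   47   47 1172] [326.29010239 203.4940273 ] [0.3577 0.3005 0.0228]
```

```bash
python3 -m inch '[[1,0.004,0.002,0.04,0],[1,0.004,0.002,0.08,0],[1,0.004,0.002,0.12,0],[1,0.004,0.002,0.16,0],[1,0.004,0.002,0.19,0]]'; python3 -m inch '[[1,0,0,0.010,0],[1,0,0,0.018,0],[1,0,0,0.024,0],[1,0,0,0.027,0],[1,0,0,0.027,0]]'
```

```text
time: 2.55
eef_pos: [0.3555, 0.3004, 0.0568]
tcp_rot: [0.211, 0.977, -0.001, -0.001]
contact_force: [-0.3, -0.4, -0.1]
opening: -0.0
finger_force: 0.0
time: 2.97
eef_pos: [0.3584, 0.3008, 0.0351]
tcp_rot: [0.212, 0.977, 0.001, 0.0]
contact_force: [-2.7, 0.0, 4.7]
opening: -0.001
finger_force: 2.3
```

```bash
python3 -m inch '[[1,0,0,0.002,0],[1,0,0,0.003,0],[1,0,0,0.003,0],[1,0,0,0.003,0]]'
```

```text
time: 3.3
eef_pos: [0.359, 0.301, 0.0345]
tcp_rot: [0.212, 0.977, 0.001, 0.0]
contact_force: [-7.7, -3.9, 19.5]
opening: -0.003
finger_force: 9.4
```

```bash
python3 -m inch '[[1,0,0,-0.04,0],[1,0,0,-0.08,0],[1,0,0,-0.12,0],[1,0,0,-0.16,0],[1,0,0,-0.20,0]]';python3 -m inch '[[1,0,0,-0.04,0],[1,0,0,-0.07,0],[1,-0.03,0,-0.07,0],[1,-0.07,0.01,-0.07,0],[1,-0.11,0.02,-0.07,0]]'; python3 -m inch '[[1,-0.03,0.007,0,0],[1,-0.06,0.007,0,0],[1,-0.076,0.007,0,0],[1,-0.076,0.007,0,0]]'
python3 - <<'E'
from h import *
s=ctrl.get_state(); p=ctrl.read_camera("wrist"); cv2.imwrite("pics/w2.png",p["pixels"][:,:,::-1])
print(s["time"],s["eef_pos"],s["opening"],s["contact_force"])
for q in("rabbit_top","rabbit","bear_top","pig_top","duck_top"):
    for r in ctrl.tip_of(q,p)[:2]: print(q,round(r["score"],2),np.round(r["at"]),world(p,r["at"],s).round(4))
np.savez("w2.npz",eef=s["eef_pos"],rot=s["tcp_rot"],**{k:p[k] for k in("depth","pixels","fx","fy","cx","cy","mount")})
E
```

```text
time: 3.72
eef_pos: [0.3581, 0.3002, 0.2346]
tcp_rot: [0.212, 0.977, 0.002, 0.002]
contact_force: [1.4, 0.9, -0.1]
opening: 0.004
finger_force: 0.0
time: 4.13
eef_pos: [0.4677, 0.2727, 0.3046]
tcp_rot: [0.211, 0.977, 0.002, 0.004]
contact_force: [-0.3, 0.5, 0.0]
opening: -0.003
finger_force: 0.0
time: 4.47
eef_pos: [0.5406, 0.2458, 0.3015]
tcp_rot: [0.214, 0.977, 0.001, 0.002]
contact_force: [-0.8, -0.6, 0.1]
opening: 0.0
finger_force: 0.0
4.4667 [0.54062462 0.24576651 0.30152528] 0.0003364574532362882 [-0.8311132  -0.56115229  0.14010389]
rabbit_top 0.82 [325. 240.] [0.5605 0.2408 0.0969]
rabbit_top 0.46 [292. 231.] [0.5578 0.2074 0.0187]
rabbit 0.76 [321. 212.] [0.5396 0.2462 0.0891]
bear_top 0.84 [134. 344.] [0.5748 0.0569 0.0988]
pig_top 0.74 [239. 288.] [0.5744 0.1511 0.0713]
duck_top 0.58 [446. 171.] [0.5512 0.3483 0.087 ]
```

View pics/w2.png

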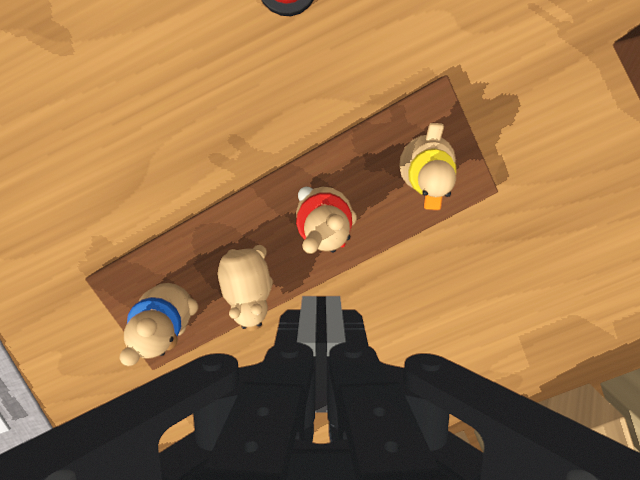

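The wrist view has the rabbit with its red scarf at (324,220) and its ears at (335,224) and (311,242). The pig and bear are to its left and the duck to its right. I'll take the ear tips from the depth image.

Run:
```python
from h import *
f=np.load("w2.npz"); d=f["depth"]; v,u=np.mgrid[170:275,270:380]; z=d[170:275,270:380]
c=np.stack([(u-f["cx"])/f["fx"]*z,(v-f["cy"])/f["fy"]*z,z],-1).reshape(-1,3)[z.ravel()>0]
m=f["mount"]; w=(c@m[:3,:3].T+m[:3,3])@R.from_quat(f["rot"]).as_matrix().T+f["eef"]
for a,b in((.03,.07),(.07,.095),(.105,.13),(.113,.13)):
    k=w[(w[:,2]>a)&(w[:,2]<b)]; print(a,len(k),k.min(0).round(4),k.max(0).round(4),k.mean(0).round(4))
```

```text
0.03 1320 [0.5215 0.2192 0.03  ] [0.5731 0.2691 0.0669] [0.539  0.2462 0.056 ]
0.07 930 [0.5363 0.2261 0.0749] [0.5755 0.2631 0.095 ] [0.5521 0.2464 0.0884]
0.105 478 [0.5406 0.2247 0.1051] [0.56   0.2611 0.1208] [0.5497 0.2426 0.1163]
0.113 404 [0.5406 0.2247 0.113 ] [0.56   0.2611 0.1208] [0.5497 0.2432 0.1177]
```

```bash
python3 -m inch '[[1,-0.009,0.002,0.03,0],[1,-0.009,0.002,0.07,0],[1,-0.009,0.002,0.10,0],[1,-0.009,0.002,0.125,0],[1,-0.009,0.002,0.133,0]]'; for i in 1 2; do python3 -m inch '[[1,0,0,0,0],[1,0,0,0,0],[1,0,0,0,0],[1,0,0,0,0],[1,0,0,0,0]]'; done
```

```text
time: 5.18
eef_pos: [0.5434, 0.245, 0.1621]
tcp_rot: [0.212, 0.977, -0.002, -0.004]
contact_force: [-0.5, -0.1, -0.4]
opening: -0.003
finger_force: 0.0
time: 5.6
eef_pos: [0.548, 0.2455, 0.1693]
tcp_rot: [0.212, 0.977, 0.001, 0.002]
contact_force: [-0.7, 0.7, 0.9]
opening: 0.002
finger_force: 0.0
time: 6.02
eef_pos: [0.5469, 0.2451, 0.167]
tcp_rot: [0.212, 0.977, -0.0, -0.0]
contact_force: [0.8, -0.1, -0.7]
opening: 0.004
finger_force: 0.0
```

```bash
for i in 1 2 3 4 5; do python3 -m inch '[[1,0,0,0,0],[1,0,0,0,0],[1,0,0,0,0],[1,0,0,0,0],[1,0,0,0,0]]' | head -2; done
python3 - <<'E'
from h import *
p=ctrl.read_camera("side"); cv2.imwrite("pics/s2.png",cv2.resize(p["pixels"][120:300,140:380,::-1],None,fx=3,fy=3))
E
```

```text
time: 6.43
eef_pos: [0.5469, 0.2452, 0.167]
time: 6.85
eef_pos: [0.547, 0.2452, 0.1671]
time: 7.27
eef_pos: [0.547, 0.2452, 0.167]
time: 7.68
eef_pos: [0.547, 0.2452, 0.167]
time: 8.1
eef_pos: [0.547, 0.2452, 0.1671]
```

View pics/s2.png

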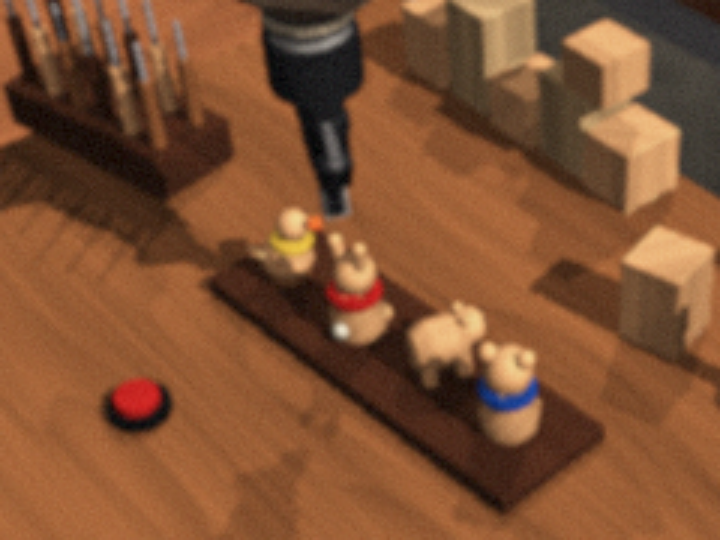

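The crop shows the tips at (338,213), just above the rabbit's ears at (345,240). The button at (138,398) is back up and all figures are standing. Next I rise and move to the green gouge.

```bash
python3 -m inch '[[1,0,0,-0.03,0],[1,0,0,-0.07,0],[1,0,0,-0.11,0],[1,0,0,-0.137,0],[1,0,0,-0.137,0]]'; python3 -m inch '[[1,-0.009,-0.032,0,0],[1,-0.02,-0.07,0,0],[1,-0.031,-0.108,0,0],[1,-0.042,-0.146,0,0],[1,-0.053,-0.184,0,0]]' |head -2; python3 -m inch '[[1,-0.011,-0.038,0,0],[1,-0.022,-0.076,0,0],[1,-0.033,-0.114,0,0],[1,-0.044,-0.152,0,0],[1,-0.053,-0.184,0,0]]' |head -2; python3 -m inch '[[1,-0.01,-0.03,0,0],[1,-0.01,-0.044,0,0],[1,-0.01,-0.044,0,0],[1,-0.01,-0.044,0,0]]'
python3 - <<'E'
from h import *
s=ctrl.get_state(); p=ctrl.read_camera("wrist"); cv2.imwrite("pics/w3.png",p["pixels"][:,:,::-1])
print(s["time"],s["eef_pos"],s["qpos"].round(2) if hasattr(s["qpos"],"round") else s["qpos"])
for q in("gouge_green_handle","gouge_yellow_handle","gouge_blue_handle"):
    for r in ctrl.tip_of(q,p)[:2]: print(q,round(r["score"],2),np.round(r["at"]),world(p,r["at"],s).round(4))
hsv=cv2.cvtColor(p["pixels"],cv2.COLOR_RGB2HSV); m=cv2.inRange(hsv,(50,120,60),(80,255,255))
n,l,st,c=cv2.connectedComponentsWithStats(m)
for i in range(1,n):
    if st[i,4]>100: print(st[i],c[i].round(),world(p,c[i],s).round(4))
E
```

```text
time: 8.57
eef_pos: [0.5499, 0.246, 0.3133]
tcp_rot: [0.212, 0.977, 0.003, 0.007]
contact_force: [0.4, 0.1, 2.2]
opening: 0.003
finger_force: 0.0
time: 8.98
eef_pos: [0.518, 0.0544, 0.3035]
time: 9.4
eef_pos: [0.4898, -0.1359, 0.3036]
time: 9.73
eef_pos: [0.4812, -0.1783, 0.3035]
tcp_rot: [0.213, 0.977, 0.0, -0.0]
contact_force: [0.8, -0.4, -0.4]
opening: -0.002
finger_force: 0.0
9.7333 [ 0.48123142 -0.17826492  0.30347   ] [-0.55 -0.11  1.91  0.    1.35 -1.69]
gouge_green_handle 0.81 [323. 207.] [ 0.4873 -0.1784  0.0289]
gouge_yellow_handle 0.62 [257. 229.] [ 0.4802 -0.2449  0.0288]
gouge_blue_handle 0.75 [195. 250.] [ 0.474  -0.3091  0.0286]
gouge_blue_handle 0.33 [454. 424.] [ 0.7517 -0.1493  0.0434]
[290 137  30  36 778] [305. 154.] [ 0.4359 -0.1736  0.0291]
```

View pics/w3.png

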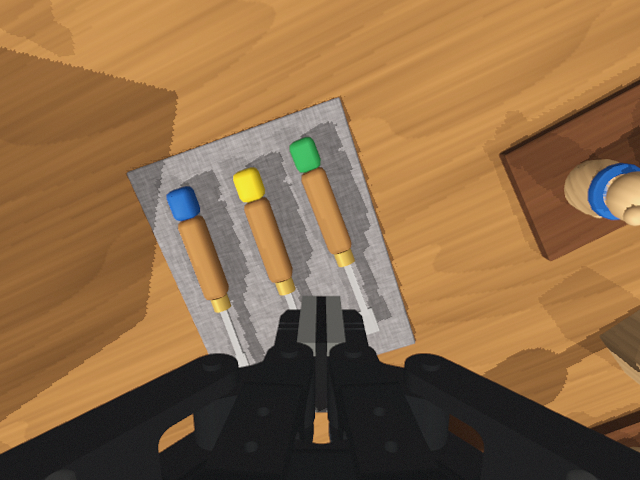

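The wrist view shows the green butt at (305,154), the handle's middle near (323,204) and the blade to the lower right. Blue and yellow are to its left. The handle's middle is at about (0.481, -0.178), right below the tool, so I go straight down.

```bash
python3 -m inch '[[1,0,0,0.03,0],[1,0,0,0.07,0],[1,0,0,0.11,0],[1,0,0,0.15,0],[1,0,0,0.18,0]]' | head -2;  python3 -m inch '[[1,0,0,0.02,0],[1,0,0,0.035,0],[1,0,0,0.043,0],[1,0,0,0.046,0],[1,0,0,0.046,0]]' | head -2; for i in 1 2 3 4 5 6 7; do python3 -m inch '[[1,0,0,0,0],[1,0,0,0,0],[1,0,0,0,0],[1,0,0,0,0],[1,0,0,0,0]]' | head -2; done
python3 - <<'E'
from h import *
p=ctrl.read_camera("side"); cv2.imwrite("pics/s3.png",cv2.resize(p["pixels"][240:430,260:500,::-1],None,fx=3,fy=3))
s=ctrl.get_state(); p=ctrl.read_camera("wrist")
hsv=cv2.cvtColor(p["pixels"],cv2.COLOR_RGB2HSV); m=cv2.inRange(hsv,(50,120,60),(80,255,255))
n,l,st,c=cv2.connectedComponentsWithStats(m)
for i in range(1,n):
    if st[i,4]>100: print(st[i],c[i].round(),world(p,c[i],s).round(4))
print(s["eef_pos"],s["contact_force"])
E
```

```text
time: 10.35
eef_pos: [0.4806, -0.1758, 0.1209]
time: 10.77
eef_pos: [0.4818, -0.1773, 0.0779]
time: 11.18
eef_pos: [0.4819, -0.1781, 0.0787]
time: 11.6
eef_pos: [0.4815, -0.1778, 0.078]
time: 12.02
eef_pos: [0.4816, -0.1778, 0.078]
time: 12.43
eef_pos: [0.4816, -0.1778, 0.078]
time: 12.85
eef_pos: [0.4816, -0.1778, 0.078]
time: 13.27
eef_pos: [0.4816, -0.1778, 0.078]
time: 13.68
eef_pos: [0.4816, -0.1779, 0.078]
[ 251  149   68   78 3881] [285. 187.] [ 0.4355 -0.173   0.029 ]
[ 0.4815788  -0.17783887  0.07801609] [-0.51963659  0.49667183  0.05263908]
```

View pics/s3.png

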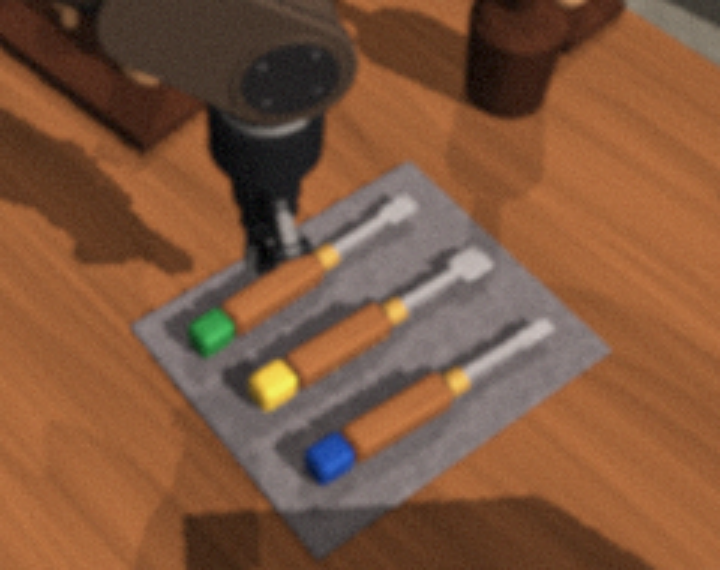

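The crop shows the tips just above the middle of the green-ended handle, at about (275,262), and nothing has been displaced.

```bash
python3 -c "
from plant import ctrl; print(ctrl.sign_off())"
```

```text
the job is handed in; nothing more can be done
None
```

I handed the job in at about 14 s: I pressed the button until it bottomed out and it sprang back, then pointed for over 2 s from about 3 cm above the rabbit's ears and again above the green gouge's handle, where the arm still points, and I saw nothing else moved.

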